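# Set out the tasting row by age of rind

### The job

Set out the tasting row: move the four round cheeses from the blue tray to the slate discs of the wooden board, one to a disc, in order of age, from the palest (youngest) on the disc next to the handle to the darkest (oldest) at the far end. Set each one down gently, upright and centred on its disc, without dropping it or tipping it over. Leave the grey ash-coated pyramid cheese and the brush where they are.

Things in the scene. Friction and masses are not known exactly. Their poses are not given: they have to be found in the camera images.
- cheese_ivory: small round cheese (the youngest: ivory-white rind, palest), an upright firm disc 60 mm across, 40 mm high, 60 to 150 g; origin at the centre of its underside, z up. All four start, with the ash cheese, apart in two staggered rows along the long side of the blue tray; across the rows at least 45 mm is free beside each.
- cheese_straw: small round cheese (second youngest: straw-yellow rind), an upright firm disc 58 mm across, 38 mm high, 60 to 150 g; origin at the centre of its underside, z up. Starts in the blue tray: fixed, slatted, 400 x 300 mm, floor 8 mm above the table, walls 50 mm high, long side pointing away from the robot (along world x) within 10 degrees.
- cheese_orange: small round cheese (second oldest: orange-ochre rind), an upright firm disc 55 mm across, 36 mm high, 60 to 150 g; origin at the centre of its underside, z up. Starts in the blue tray.
- cheese_brown: small round cheese (the oldest: dark brown rind), an upright firm disc 52 mm across, 34 mm high, 60 to 150 g; origin at the centre of its underside, z up. Starts in the blue tray.
- disc_first: round dark slate disc, 66 mm across, place 1 of 4 in a straight row on the fixed wooden tasting board (1 brass stud at each edge beside it, next to the board's handle). Origin: centre of its underside, 18 mm above the table, z up; top face 2 mm higher. Disc pitch 78 mm; x runs along the row, away from the handle. The board is 112 mm wide, 18 mm thick, at almost any yaw.
- disc_second: round dark slate disc, 66 mm across, place 2 of 4 in a straight row on the fixed wooden tasting board (2 brass studs at each edge beside it). Origin: centre of its underside, 18 mm above the table, z up; top face 2 mm higher. Axes as for the first disc.
- disc_third: round dark slate disc, 66 mm across, place 3 of 4 in a straight row on the fixed wooden tasting board (3 brass studs at each edge beside it). Origin: centre of its underside, 18 mm above the table, z up; top face 2 mm higher. Axes as for the first disc.
- disc_fourth: round dark slate disc, 66 mm across, place 4 of 4 in a straight row on the fixed wooden tasting board (4 brass studs at each edge beside it, the end away from the handle). Origin: centre of its underside, 18 mm above the table, z up; top face 2 mm higher. Axes as for the first disc.
- ash_cheese: bystander: grey ash-coated cheese shaped as a truncated pyramid, 55 mm wide at the foot, 44 mm high, loose in the same blue tray; origin at the centre of its underside. Not part of the row.
- brush: bystander: rind brush with orange handle, 190 mm long, lying on the table between the tray and the board; origin under its middle, x along its length.
Things that resemble listed ones, but are neither listed nor needed, are in the scene too. Leave any green look-alike of the cheese_orange alone.

How it is judged:
At the end, for the whole second after the job is handed in: Each of the four cheeses stands upright (within 6 degrees), at rest, on the face of its own disc, centre within 12 mm of the disc's centre: ivory on the first disc (next to the handle), straw on the second, orange on the third, brown on the fourth (horizontal distance between cheese_ivory and disc_first below 0.012 m and z of cheese_ivory in the frame of disc_first between -0.001 and 0.006 m and angle between each of cheese_ivory, cheese_straw, cheese_orange, cheese_brown's own z axis and vertical below 0.1 rad and linear speed of each of cheese_ivory, cheese_straw, cheese_orange, cheese_brown below 0.02 m/s and horizontal distance between cheese_straw and disc_second below 0.012 m and z of cheese_straw in the frame of disc_second between -0.001 and 0.006 m and horizontal distance between cheese_orange and disc_third below 0.012 m and z of cheese_orange in the frame of disc_third between -0.001 and 0.006 m and horizontal distance between cheese_brown and disc_fourth below 0.012 m and z of cheese_brown in the frame of disc_fourth between -0.001 and 0.006 m); the robot touches nothing.
It fails at once if a cheese of the row is tipped over (more than 35 degrees) (angle between any of cheese_ivory, cheese_straw, cheese_orange, cheese_brown's own z axis and vertical above 0.61 rad).
It fails at once if a cheese is pressed hard onto a disc (more than 60 N) (contact force between any of cheese_ivory, cheese_straw, cheese_orange, cheese_brown and disc_first above 60 N or contact force between any of cheese_ivory, cheese_straw, cheese_orange, cheese_brown and disc_second above 60 N or contact force between any of cheese_ivory, cheese_straw, cheese_orange, cheese_brown and disc_third above 60 N or contact force between any of cheese_ivory, cheese_straw, cheese_orange, cheese_brown and disc_fourth above 60 N).
It fails at once if a cheese is dropped: let go with its underside more than 50 mm above the table (30 mm above the discs) ((height (world z) of cheese_ivory above 0.05 m and contact force between cheese_ivory and the fingers below 0.2 N) or (height (world z) of cheese_straw above 0.05 m and contact force between cheese_straw and the fingers below 0.2 N) or (height (world z) of cheese_orange above 0.05 m and contact force between cheese_orange and the fingers below 0.2 N) or (height (world z) of cheese_brown above 0.05 m and contact force between cheese_brown and the fingers below 0.2 N)).
It fails at once if the ash cheese is moved (more than 25 mm) (distance of ash_cheese from where it was at the start of the episode above 0.025 m).
It fails at once if the brush is moved (more than 25 mm) (distance of brush from where it was at the start of the episode above 0.025 m).
It also fails if it takes over 93 s, if anything falls off the work surface, if the arm or the gripper's body presses on something with over 40 N, if the wrist force passes 120 N, or if a joint passes its speed limit or range.

### The arm

A 6-joint arm with a two-finger parallel gripper is mounted at the origin on the work surface. World frame = base frame: x ahead of the robot, y to its left, z up, the work surface at z = 0. Lengths are in m, angles in rad, forces in N, time in s.
With the tool pointing down it reaches from about 0.35 to 0.775 m from the base axis. Payload 7.3 kg.
Tool frame: the origin (TCP) lies on the mounting face of the last link; the fingertips stand 178 mm ahead of it and the grasp point (between the pads) lies 159 mm ahead of it (robot.tcp_to_tips is the distance from the TCP to the fingertips, in m); z points along the fingers, y is the direction in which the jaws open and shut (so a half turn about z gives the same grasp; the last joint's range is limited). The gripper opens to 92 mm and grips with 3 to 60 N. Pads are 19 mm wide; open, the fingers measure 130 mm over their backs; the gripper's body (75 mm by 190 mm) begins 47 mm behind the grasp point.
Start: joints at [1.188, 0.342, 1.524, -0, 1.275, -0.146], TCP at [0.123, 0.51, 0.405] pointing down, gripper open.
Joint ranges: [-2.53, 2.53], [-0.77, 2.02], [0.04, 2.7], [-1, 4.14], [0.28, 2.66], [-3.11, 3.11]. Speed limits (rad/s): [2.57, 2.57, 3.14, 3.14, 3.14, 3.14].

### API

Orientations are given as [roll, pitch, yaw] about the fixed x, y, z axes, in that order (R = Rz(yaw) Ry(pitch) Rx(roll)).
In Python, from cell import robot, viewer gives the robot as it stands.
- The arm moves only by the shell command python3 -m creep 'ROWS' [OPENING] [FORCE]. ROWS is JSON, a list that holds one entry, the list of rows, each a list of 6 numbers: the shift along the world's x, y, z in mm, then the turn, a rotation vector about the world's x, y, z in degrees. A call has 1 to 5 rows; each row shifts and turns the pose as measured when the row begins; what a row does not reach is not made up. A row lasts 1/12 s, in which the tool goes at most 41.7 mm and 7.16 degrees, less where a joint would pass 70% of its speed; a pose out of reach is approached as far as the arm can. A call with a gripper value outside its range is refused whole. OPENING is the closure, from -1 (fully open) to 1 (shut), set as the call begins (- or left out, the last holds). The fingers move at their own pace and stop on an object; FORCE is the grip in N (left out, the last holds). Time passes only in rows, so rows that do not move let the fingers close. It gives the time, the measured TCP pose, the force and the opening at its end, in the units of the state.
- robot.observe(): the state, without advancing time (a new reading comes with each control period).
- viewer.read_camera(name): name is "scene" or "top"; returns the picture (384x512x3 uint8, blue, green, red); there is no depth.
- viewer.camera_model(name): a dict with "fx", "fy", "cx", "cy" (pixels), "k1" (the pictures are not rectified: a ray, as slopes to the right and down, at radius r is drawn at 1 + k1 r^2 times it, then the intrinsics apply), "pose" (4x4, takes a point from camera to world coordinates). Camera axes: x right, y up, looking along -z (the intrinsics and any distortion apply to the point x, -y, -z); pixel columns grow to the right and rows downward; lengths in m; the calibration is good to about 2 mm. A picture is of the moment at which its call begins. camera_model takes no time and is no camera call.
- robot.hand_in(): hands the job in, once; it reports no verdict.
The state is a dict: "time": time; "qpos": joint angles; "qvel": joint speeds; "joint_efforts": joint torques, N m; "tool_pos": TCP position; "tool_rot": TCP orientation; "contact_force": force on the tool from outside, world axes, zero at the start; "torque": the same for the moment, N m; "opening": finger opening in m.
Only numpy, scipy, OpenCV 4.12 (cv2) and the standard library are available. Lean on these libraries where they do the work, as an engineer would, in place of code of your own. Each camera call takes 0.05 s, during which the arm holds its last target. There are 200 camera calls.

## Working session

There is one attempt and no reset: what is moved stays moved. The work goes in short steps, Python scripts to look and compute and a shell command to move; the robot and the scene stay as the last step left them, time stands still between calls to the robot, and variables do not carry over. Pictures are saved under pics/ and viewed, about 12 in all and at most 16, crops included, and the job is handed in when it is done.

```bash
ls; mkdir -p pics; python3 - <<'E'
from cell import robot, viewer
import cv2,numpy as np
for n in("scene","top"):
    cv2.imwrite(f"pics/{n}0.png",viewer.read_camera(n))
    m=viewer.camera_model(n);print(n,{k:(np.round(v,4).tolist()) for k,v in m.items()})
print(robot.observe())
E
```

```text
pics
scene {'fx': 359.3655, 'fy': 359.3655, 'cx': 254.8842, 'cy': 195.6717, 'k1': -0.1138, 'pose': [[-0.191, -0.6142, 0.7657, 1.1782], [0.9815, -0.13, 0.1405, 0.0794], [0.0132, 0.7784, 0.6276, 0.6279], [0.0, 0.0, 0.0, 1.0]]}
top {'fx': 391.7537, 'fy': 391.7537, 'cx': 257.8106, 'cy': 196.106, 'k1': -0.0806, 'pose': [[0.0139, 0.9897, -0.1428, 0.3294], [-0.9999, 0.0147, 0.0049, -0.0544], [0.007, 0.1427, 0.9897, 1.1067], [0.0, 0.0, 0.0, 1.0]]}
{'time': 0.1, 'qpos': array([ 1.18802694e+00,  3.42666263e-01,  1.52491515e+00,  2.50568561e-05,
        1.27538787e+00, -1.45970116e-01]), 'qvel': array([ 8.17260304e-05, -1.67711804e-03, -2.42562428e-03, -4.58775285e-04,
        1.60169196e-04, -4.19451830e-04]), 'joint_efforts': array([ 2.66483643e-03, -4.32006741e+01, -2.44694781e+01,  7.19963992e-02,
        5.25870267e-02, -5.60752324e-05]), 'tool_pos': array([0.12307791, 0.51025235, 0.40410964]), 'tool_rot': array([-3.14023415e+00, -2.23940882e-04,  2.90478592e+00]), 'contact_force': array([ 0.15135858,  0.65175148, -0.31016862]), 'torque': array([ 0.00465741, -0.01747303,  0.01563447]), 'opening': 0.09193039188880683}
```

View pics/top0.png

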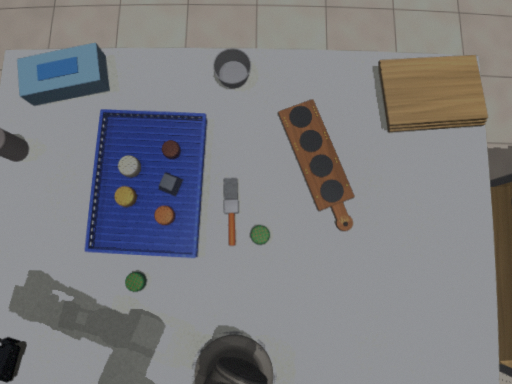

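View pics/scene0.png

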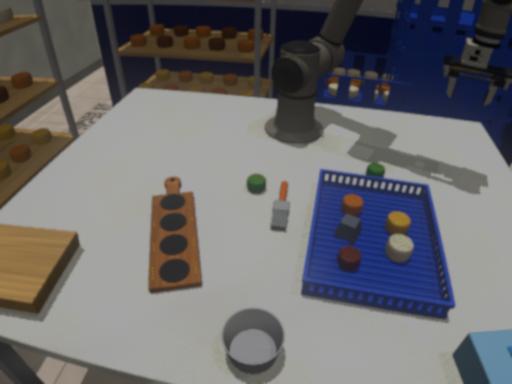

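Top view: the tray is on the left with ivory (129,166), straw (125,196), orange (164,215), brown (171,149) and ash (170,184). The board handle is at (344,222) and the discs run from (331,191) to (301,117). The green look-alikes are at (260,234) and (135,282).

```bash
cat > h.py <<'E'
from cell import robot, viewer
import cv2,numpy as np
def ray(n,px):
    m=viewer.camera_model(n);K=np.array([[m["fx"],0,m["cx"]],[0,m["fy"],m["cy"]],[0,0,1]])
    u=cv2.undistortPoints(np.float64(px).reshape(1,1,2),K,np.array([m["k1"],0,0,0,0])).ravel()
    P=np.array(m["pose"]);return P[:3,3],P[:3,:3]@np.array([u[0],-u[1],-1])
def plane(n,px,z):
    o,d=ray(n,px);return (o+d*(z-o[2])/d[2])[:2]
def blob(mask,seed,rad=20):
    """centroid and area of the component nearest to seed"""
    k,l,s,c=cv2.connectedComponentsWithStats(mask.astype(np.uint8))
    best=max((i for i in range(1,k) if np.hypot(*(c[i]-seed))<rad),key=lambda i:s[i,4],default=None)
    return (None,0) if best is None else (c[best],s[best,4])
H=dict(ivory=.040,straw=.038,orange=.036,brown=.034)
def cmask(img,name):
    h,s,v=[a.astype(int) for a in cv2.split(cv2.cvtColor(img,cv2.COLOR_BGR2HSV))]
    nb=(h<40)|(h>165)
    return dict(ivory=(s<110)&(v>110)&~((h>100)&(h<140)&(s>80)),straw=nb&(s>110)&(h>=17)&(v>90),orange=nb&(s>110)&(h<17)&(v>100),
      brown=(nb&(s>60)&(v<=125)))[name]
E
cat > m.py <<'E'
from h import *
I={n:viewer.read_camera(n) for n in("top","scene")}
S=dict(top=dict(ivory=(129,166),straw=(125,196),orange=(164,215),brown=(171,149)),
 scene=dict(ivory=(400,248),straw=(399,222),orange=(353,204),brown=(349,259)))
for c in H:
    for n in I:
        p,a=blob(cmask(I[n],c),S[n][c]);
        print(c,n,p,a,None if p is None else plane(n,p,.008+H[c]/2))
D=dict(top=[(331,191),(321,166),(311,141),(301,117)],scene=[(174,201),(174,221),(174,244),(174,271)])
for n in I:
    dk=I[n].max(2)<60; pts=[]
    for s in D[n]:
        p,a=blob(dk,s,12); w=None if p is None else plane(n,p,.020); pts.append(w); print(n,p,a,w)
    d=pts[3]-pts[0];print(np.degrees(np.arctan2(d[1],d[0])),np.linalg.norm(d)/3)
for n,a in(("top",[(102,112),(204,113),(194,255),(89,247)]),):
    print([plane(n,p,.05) for p in a])
print("ash",plane("top",(170,184),.03))
for n,r in(("top",(80,95,140,175)),("top",(275,95,120,120))):
    x,y,w,h=r
big=lambda n,x,y,w,h,k:cv2.resize(I[n][y:y+h,x:x+w],None,fx=k,fy=k,interpolation=cv2.INTER_CUBIC)
cv2.imwrite("pics/crop1.png",np.hstack([big("top",80,95,130,165,3),big("scene",300,165,130,165,3)]))
E
python3 m.py
```

```text
ivory top [127.09965636 164.77319588] 291 [0.56927337 0.31210824]
ivory scene [401.06451613 242.58651026] 341 [0.54754836 0.31482805]
straw top [124.00361011 195.57761733] 277 [0.48109147 0.31561802]
straw scene [398.76284585 219.36758893] 253 [0.46339106 0.31900477]
orange top [163.4233871  214.68145161] 248 [0.42930721 0.20163696]
orange scene [352.63953488 200.54651163] 172 [0.41022017 0.20320541]
brown top [170.125      148.54166667] 216 [0.61870297 0.19205159]
brown scene [349.46590909 254.73484848] 264 [0.60648701 0.19326788]
top [331.56032172 190.38337802] 373 [ 0.50558005 -0.2675363 ]
top [320.93582888 165.20588235] 374 [ 0.57768408 -0.23815689]
top [310.60277778 140.33611111] 360 [ 0.65032177 -0.209202  ]
top [300.36079545 116.31818182] 352 [ 0.72198789 -0.180027  ]
22.017035897944556 0.07781047604254972
scene [172.36514523 201.81327801] 241 [ 0.50705125 -0.26518804]
scene [172.58064516 221.57096774] 310 [ 0.57912761 -0.23680443]
scene [173.36061381 244.16112532] 391 [ 0.65117763 -0.20728852]
scene [173.95151515 270.32121212] 495 [ 0.72403407 -0.17838846]
21.8028799662985 0.07790001466853279
[array([0.71776428, 0.38842512]), array([0.71665654, 0.09558925]), array([0.32016916, 0.1088457 ]), array([0.33560953, 0.39623122])]
ash [0.51529192 0.18629671]
```

View pics/crop1.png

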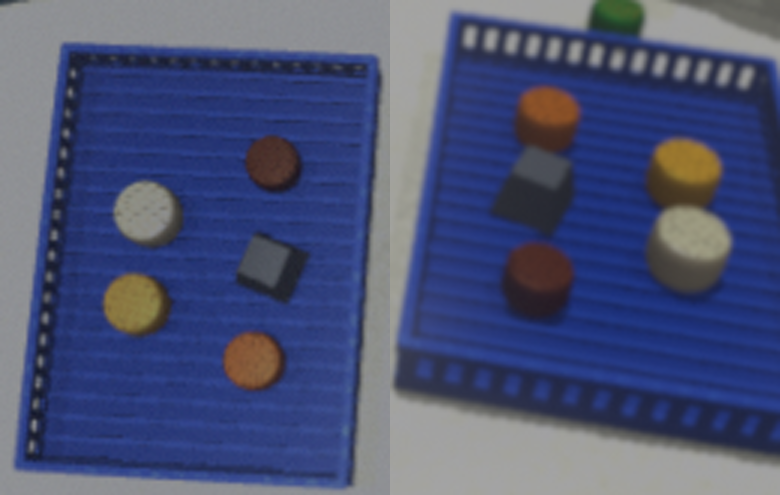

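The crops show five separate items, with the brown, orange and ash row on the right. My masks only caught the lit tops, so I'll mask the full silhouettes as not-blue.

```bash
cat >> h.py <<'E'
def sil(img):
    b,g,r=[a.astype(float) for a in cv2.split(img)]
    m=((r>0.75*b)&(img.max(2)>30)).astype(np.uint8)
    return cv2.morphologyEx(m,cv2.MORPH_OPEN,np.ones((3,3)))
E
python3 - <<'E'
from h import *
I={n:viewer.read_camera(n) for n in("top","scene")}
S=dict(top=dict(ivory=(129,166),straw=(125,196),orange=(164,215),brown=(171,149)),
 scene=dict(ivory=(400,248),straw=(399,222),orange=(353,204),brown=(349,259)))
for c in H:
    for n in I:
        p,a=blob(sil(I[n]),S[n][c])
        print(c,n,p,a,None if p is None else plane(n,p,.008+H[c]/2))
E
python3 -m creep '[[[0,-20,0,0,0,0]]]' -0.9 20
```

```text
ivory top [128.94832041 165.81653747] 387 [0.56630895 0.30658358]
ivory scene [398.38039568 236.4631295 ] 1112 [0.52776663 0.31064354]
straw top [124.94385027 196.02941176] 374 [0.47985182 0.31285538]
straw scene [398.38039568 236.4631295 ] 1112 [0.52668245 0.31102906]
orange top [164.121875 214.884375] 320 [0.42877396 0.19965628]
orange scene [350.14909091 216.15393939] 825 [0.47489179 0.19580616]
brown top [170.5511811  148.87007874] 254 [0.61775244 0.19078041]
brown scene [348.79398148 257.39583333] 432 [0.61485903 0.19172611]
time: 0.38
tool_pos: [0.1234, 0.4919, 0.4042]
tool_rot: [3.14, -0.0, 2.905]
contact_force: [0.3, -1.0, -0.1]
opening: 0.089
```

```bash
python3 -m creep '[[[37,-15,-8,0,0,4],[37,-15,-8,0,0,4],[37,-15,-8,0,0,4],[37,-15,-8,0,0,0],[37,-15,-8,0,0,0]]]' | head -3; python3 -m creep '[[[37,-15,-8,0,0,0],[37,-15,-8,0,0,0],[37,-15,-8,0,0,0],[37,-15,-8,0,0,0],[30,-13,-8,0,0,0]]]'
```

```text
time: 0.8
tool_pos: [0.307, 0.4141, 0.3651]
tool_rot: [3.136, -0.001, 3.138]
time: 1.22
tool_pos: [0.4907, 0.3364, 0.3241]
tool_rot: [3.135, 0.001, 3.138]
contact_force: [0.9, 0.5, -0.5]
opening: 0.0873
```

```bash
python3 -m creep '[[[37,-14,-8,-0.4,0,-1.4],[37,-14,-20,0,0,0],[0,0,-30,0,0,0],[0,0,0,0,0,0]]]'
```

```text
time: 1.55
tool_pos: [0.5692, 0.3033, 0.2643]
tool_rot: [-3.14, 0.003, 3.105]
contact_force: [-2.4, -0.8, -0.4]
opening: 0.087
```

```bash
python3 -m creep '[[[-3,4,-15,0,0,0],[0,0,-20,0,0,0],[0,0,-20,0,0,0],[0,0,-14,0,0,0],[0,0,-3,0,0,0]]]' | head -3; python3 -m creep '[[[0,0,0,0,0,0],[0,0,0,0,0,0],[0,0,0,0,0,0],[0,0,0,0,0,0],[0,0,0,0,0,0]]]' 1 20
```

```text
time: 1.97
tool_pos: [0.566, 0.3084, 0.1945]
tool_rot: [-3.141, 0.005, 3.105]
time: 2.38
tool_pos: [0.5657, 0.3103, 0.1998]
tool_rot: [3.14, 0.009, 3.107]
contact_force: [-0.4, 0.4, -0.9]
opening: 0.0598
```

```bash
python3 -m creep '[[[0,0,10,0,0,0],[0,0,20,0,0,0],[0,0,25,0,0,0],[0,0,25,0,0,0],[0,-15,15,0,0,0]]]' ; python3 - <<'E'
from h import *
I=viewer.read_camera("scene")
cv2.imwrite("pics/lift1.png",cv2.resize(I[60:340,150:512],None,fx=2,fy=2))
E
```

```text
time: 2.8
tool_pos: [0.5639, 0.2964, 0.2983]
tool_rot: [3.141, 0.004, 3.109]
contact_force: [-0.2, 0.0, -0.2]
opening: 0.0596
```

View pics/lift1.png

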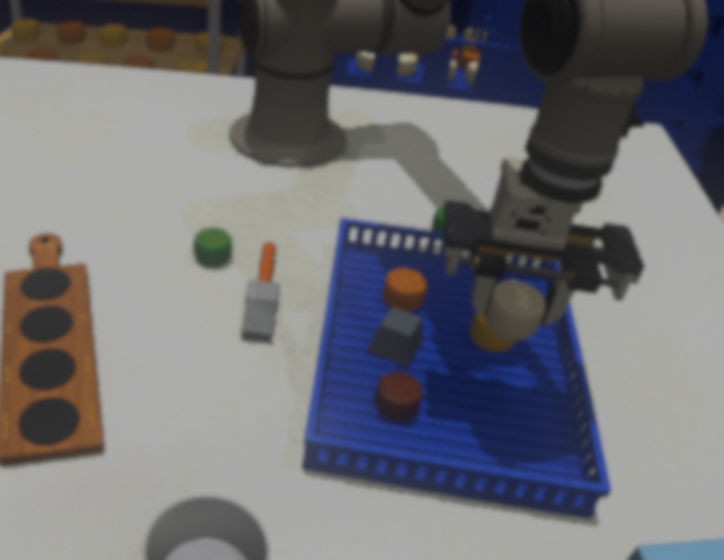

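The cheese is held, but its face looks large. I'll zoom in to check for tilt about the jaw axis.

```bash
python3 - <<'E'
from h import *
I=viewer.read_camera("scene");J=viewer.read_camera("top")
cv2.imwrite("pics/lift2.png",np.hstack([cv2.resize(I[170:250,360:470],(660,480)[:2] and (550,400),interpolation=2),cv2.resize(J[130:210,100:150],(250,400),interpolation=2)]))
E
```

```text
(no output)
```

View pics/lift2.png

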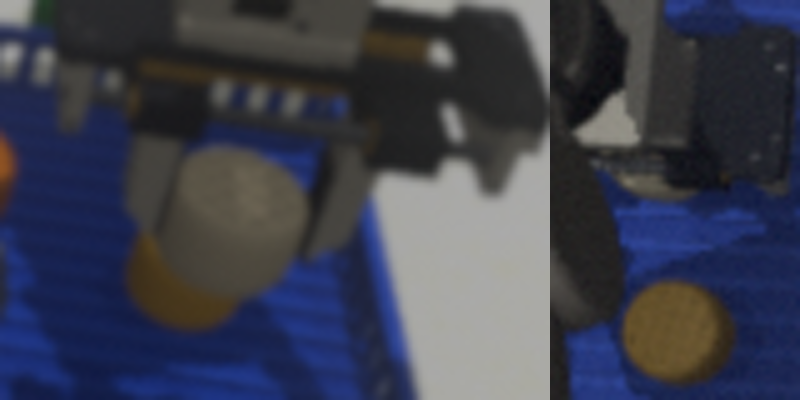

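```bash
python3 -m creep '[[[-4,-25,0,0,0,2],[-4,-35,0,0,0,2],[-4,-38,0,0,0,2],[-4,-40,0,0,0,2],[-4,-40,0,0,0,2]]]' | head -3; python3 -m creep '[[[-4,-40,-1,0,0,3],[-4,-40,-1,0,0,3],[-4,-40,-1,0,0,3],[-4,-40,-1,0,0,3],[-4,-40,-1,0,0,2]]]'|head -3
python3 -m creep '[[[-4,-40,-2,0,0,0],[-4,-40,-2,0,0,0],[-3,-40,-2,0,0,0],[-3,-30,-2,0,0,0],[0,0,0,0,0,0]]]'
```

```text
time: 3.37
tool_pos: [0.5408, 0.1193, 0.2922]
tool_rot: [3.138, -0.001, -2.986]
time: 3.78
tool_pos: [0.5168, -0.087, 0.2821]
tool_rot: [3.133, -0.009, -2.726]
time: 4.2
tool_pos: [0.4993, -0.2485, 0.2686]
tool_rot: [3.127, -0.013, -2.73]
contact_force: [0.1, 0.2, -0.3]
opening: 0.0595
```

```bash
cat > fix.py <<'E'
import sys,numpy as np
from scipy.spatial.transform import Rotation as R
from cell import robot
x,y,z,yaw=map(float,sys.argv[1:5]) # m, deg
s=robot.observe()
T=R.from_euler('xyz',[np.pi,0,np.radians(yaw)]);C=R.from_euler('xyz',s["tool_rot"])
print("t",round(s["time"],2),"mm",np.round((np.array([x,y,z])-s["tool_pos"])*1e3,1),"deg",np.round(np.degrees((T*C.inv()).as_rotvec()),2),"F",np.round(s["contact_force"],1),"open",round(s["opening"],4))
E
python3 fix.py .506 -.2664 .212 201.9
python3 -m creep '[[[4,-10,-5,-0.4,-1,-1.5],[3,-8,-10,0,0,0],[0,0,-10,0,0,0],[0,0,0,0,0,0]]]' >/dev/null; python3 fix.py .506 -.2664 .212 201.9
```

```text
t 4.2 mm [  6.7 -17.9 -56.6] deg [-0.47 -1.03 -1.66] F [ 0.1  0.2 -0.3] open 0.0595
t 4.53 mm [ -0.7   0.7 -26.1] deg [-0.26 -0.13  0.15] F [-0.2  0.8 -1.8] open 0.0597
```

```bash
python3 -m creep '[[[0,0,-8,0,0,0],[0,0,-7,0,0,0],[0,0,-4,0,0,0],[0,0,-2,0,0,0],[0,0,-1,0,0,0]]]' >/dev/null; python3 fix.py .506 -.2664 .212 201.9; python3 - <<'E'
from h import *
I=viewer.read_camera("scene");J=viewer.read_camera("top")
cv2.imwrite("pics/pl1.png",np.hstack([cv2.resize(I[160:240,130:220],(450,400),interpolation=2),cv2.resize(J[150:230,295:365],(350,400),interpolation=2)]))
E
```

```text
t 4.95 mm [-1.5 -3.8 -0.1] deg [-0.44 -0.33 -0.18] F [ 0.   0.2 -0.3] open 0.0594
```

View pics/pl1.png

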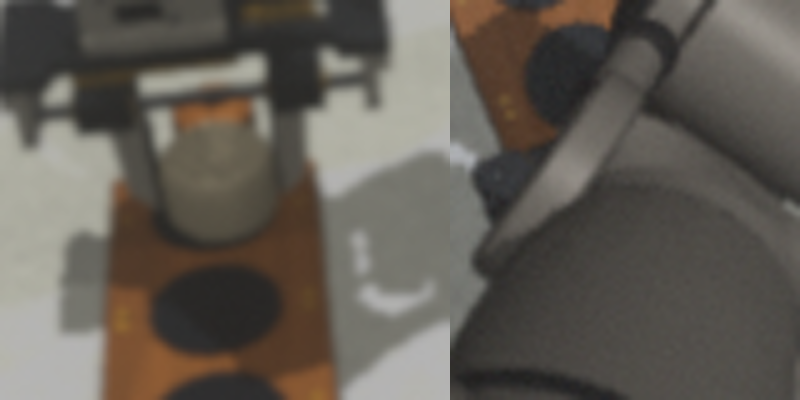

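Ivory is over disc 1 (about (218,180) in the crop) with the disc rim visible below. I'll trim xy and creep down while watching the force.

```bash
python3 -m creep '[[[-1.5,-3.5,0,-0.4,-0.3,0],[0,0,-1.5,0,0,0],[0,0,-1.5,0,0,0]]]' >/dev/null; python3 fix.py .506 -.2664 .212 201.9;  python3 -m creep '[[[0,0,-1.5,0,0,0],[0,0,-1.5,0,0,0]]]' >/dev/null; python3 fix.py .506 -.2664 .212 201.9; python3 -m creep '[[[0,0,-1.5,0,0,0],[0,0,-1.5,0,0,0]]]' >/dev/null; python3 fix.py .506 -.2664 .212 201.9
```

```text
t 5.3 mm [-0.2  0.3  0.5] deg [ 0.09  0.13 -0.17] F [-4.9  4.9 17.2] open 0.0595
t 5.47 mm [0.  0.3 0.4] deg [ 0.09  0.21 -0.14] F [-2.6  2.6  9.9] open 0.0596
t 5.63 mm [0.3 0.2 0.4] deg [ 0.11  0.29 -0.13] F [-3.3  1.3  9.8] open 0.0596
```

```bash
python3 -m creep '[[[0,0,0,0,0,0],[0,0,0,0,0,0],[0,0,0,0,0,0],[0,0,0,0,0,0],[0,0,5,0,0,0]]]' -0.9 20; python3 -m creep '[[[0,0,20,0,0,0],[0,0,35,0,0,0],[-2,30,30,0,0,-3],[-2,40,0,0,0,-3],[-2,40,0,0,0,-3]]]'
```

```text
time: 6.05
tool_pos: [0.5056, -0.2671, 0.2177]
tool_rot: [-3.136, 0.005, -2.758]
contact_force: [0.2, -0.5, -0.1]
opening: 0.0858
time: 6.47
tool_pos: [0.4993, -0.1611, 0.3065]
tool_rot: [-3.134, 0.008, -2.93]
contact_force: [1.0, 0.8, -0.3]
opening: 0.0874
```

```bash
python3 -m creep '[[[-2,40,0,0,0,-3],[-2,40,0,0,0,-3],[-2,40,0,0,0,-3],[-2,40,0,0,0,-3],[-2,40,0,0,0,-2]]]'|head -2; python3 -m creep '[[[-2,40,0,0,0,0],[-2,40,0,0,0,0],[-2,40,0,0,0,0],[-2,40,0,0,0,0],[-1,30,0,0,0,0]]]' >/dev/null; python3 fix.py .4795 .3135 .191 178.4; python3 - <<'E'
from h import *
I=viewer.read_camera("scene")
cv2.imwrite("pics/b1.png",np.hstack([cv2.resize(I[160:300,120:220],(400,560),interpolation=2),cv2.resize(I[160:300,300:450],(400,560))]))
E
```

```text
time: 6.88
tool_pos: [0.4875, 0.0461, 0.3104]
t 7.3 mm [   3.7   67.9 -121.8] deg [0.54 1.05 1.43] F [1.2 0.7 0.6] open 0.0872
```

View pics/b1.png

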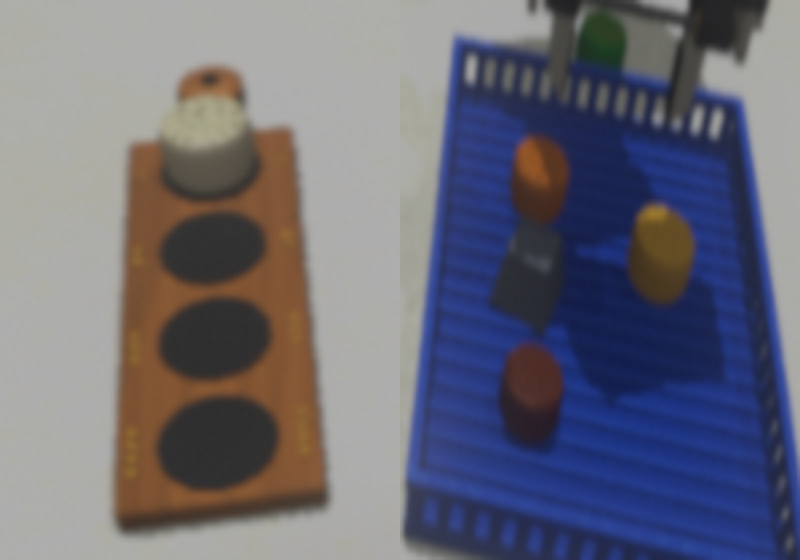

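Ivory stands upright on disc 1 at (207,155), and straw is undisturbed at (660,255). Straw is next.

```bash
python3 -m creep '[[[2,30,-10,0.5,1,1.4],[2,30,-20,0,0,0],[0,7,-20,0,0,0],[0,0,0,0,0,0]]]' >/dev/null; python3 fix.py .4795 .3135 .194 178.4
```

```text
t 7.68 mm [  0.8  -9.7 -69.8] deg [-0.28  0.38 -0.49] F [-1.4 -1.6 -1.1] open 0.0871
```

```bash
python3 -m creep '[[[0.5,-9,-5,0,0.4,-0.4],[0,0,-15,0,0,0],[0,0,0,0,0,0]]]' >/dev/null; python3 fix.py .4795 .3135 .194 178.4
```

```text
t 7.93 mm [  0.2   1.1 -50.4] deg [-0.24 -0.06 -0.12] F [-0.7 -0.4 -0.3] open 0.0872
```

```bash
python3 -m creep '[[[0,1,-16,0,0,0],[0,0,-16,0,0,0],[0,0,-12,0,0,0],[0,0,-6,0,0,0],[0,0,-2,0,0,0]]]' >/dev/null; python3 fix.py .4795 .3135 .194 178.4;python3 -m creep '[[[0,0,-1,0,0,0],[0,0,-1,0,0,0],[0,0,-1,0,0,0],[0,0,-1,0,0,0],[0,0,0,0,0,0]]]' 1 20 >/dev/null; python3 fix.py .4795 .3135 .194 178.4
```

```text
t 8.35 mm [-3.   6.5 -4. ] deg [-0.35  0.3   0.34] F [-0.3  0.5  0.9] open 0.0872
t 8.77 mm [-4.6  7.9 -3.7] deg [-0.47  0.56  0.48] F [0.2 0.2 1.2] open 0.0586
```

```bash
python3 -m creep '[[[0,0,10,0,0,0],[0,0,20,0,0,0],[0,0,25,0,0,0],[0,0,30,0,0,0],[2,-20,22,0,0,0]]]' >/dev/null; python3 fix.py .582 -.236 .2097 201.9;  python3 -m creep '[[[6,-30,0,0,0,2],[7,-38,0,0,0,2],[7,-39,1,0,0,2],[7,-39,1,0,0,2],[7,-39,1,0,0,2]]]' >/dev/null; python3 fix.py .582 -.236 .2097 201.9; python3 -m creep '[[[7,-39,1,0,0,3],[7,-39,1,0,0,3],[7,-39,1,0,0,3],[7,-39,0,0,0,2],[7,-39,0,0,0,0]]]' >/dev/null; python3 fix.py .582 -.236 .2097 201.9
```

```text
t 9.18 mm [  98.6 -522.8  -95.9] deg [-0.22 -0.11 23.79] F [ 0.8  0.5 -0.5] open 0.0572
t 9.6 mm [  65.5 -336.9 -110.6] deg [-0.71  0.69 12.68] F [ 1.4  0.8 -0.9] open 0.0576
t 10.02 mm [  31.6 -133.  -119.2] deg [-0.75  0.87  0.85] F [ 1.   0.2 -1.4] open 0.0576
```

```bash
python3 -m creep '[[[9,-39,-5,-0.7,0.8,0.8],[9,-38,-8,0,0,0],[8,-30,-12,0,0,0],[4,-14,-12,0,0,0],[0,0,0,0,0,0]]]' >/dev/null; python3 fix.py .582 -.236 .2097 201.9
```

```text
t 10.43 mm [  1.9   2.  -86.2] deg [0.29 0.4  0.39] F [-1.6  0.9 -1.9] open 0.0573
```

```bash
python3 -m creep '[[[1,1,-15,0,0.4,0],[1,0,-20,0,0,0],[0,0,-18,0,0,0],[0,0,-8,0,0,0],[0,0,0,0,0,0]]]' >/dev/null; python3 fix.py .582 -.236 .2097 201.9
```

```text
t 10.85 mm [  0.4  -2.9 -24.2] deg [ 0.26 -0.02  0.32] F [ 0.1 -0.1 -1.4] open 0.0575
```

```bash
python3 -m creep '[[[0,-2,-8,0,0,0],[0,-2,-7,0,0,0],[0,-1,-5,0,0,0],[0,0,-2,0,0,0]]]' >/dev/null; python3 fix.py .582 -.236 .2097 201.9;python3 - <<'E'
from h import *
I=viewer.read_camera("scene")
cv2.imwrite("pics/pl2.png",cv2.resize(I[170:270,120:240],(720,600),interpolation=2))
E
```

```text
t 11.18 mm [-0.5 -0.1 -3.1] deg [0.33 0.11 0.11] F [-0.5  0.3 -1.1] open 0.0576
```

View pics/pl2.png

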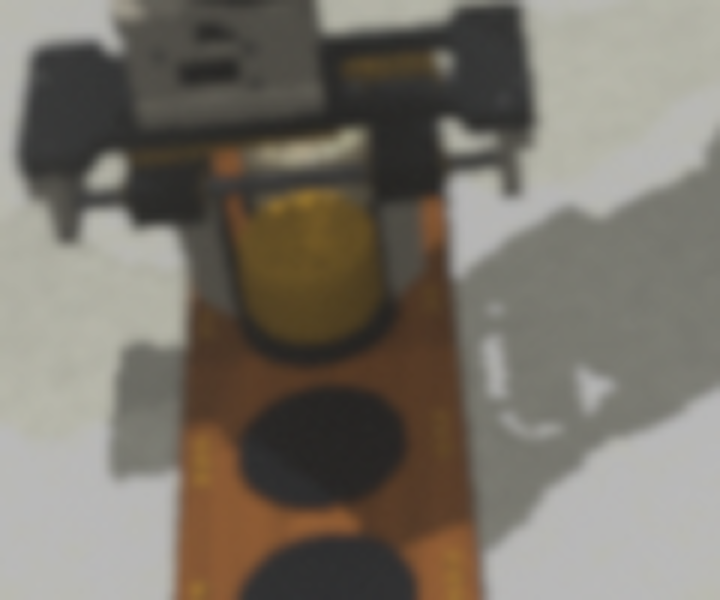

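Straw is centred over disc 2. I'll lower it.

```bash
python3 -m creep '[[[0,0,-1.5,0.3,0,0],[0,0,-1.5,0,0,0]]]' >/dev/null; python3 fix.py .582 -.236 .2097 201.9; python3 -m creep '[[[0,0,-1.5,0,0,0],[0,0,-1.5,0,0,0]]]' >/dev/null; python3 fix.py .582 -.236 .2097 201.9
```

```text
t 11.4 mm [-0.7  0.  -0.5] deg [0.03 0.17 0.12] F [-1.4  0.9 -0.7] open 0.0575
t 11.57 mm [-0.7  0.2  0.3] deg [0.05 0.21 0.14] F [-5.9  2.4 15.9] open 0.0577
```

```bash
python3 -m creep '[[[0,0,0,0,0,0],[0,0,0,0,0,0],[0,0,0,0,0,0],[0,0,0,0,0,0],[0,0,5,0,0,0]]]' -0.9 20 >/dev/null; python3 -m creep '[[[0,0,20,0,0,0],[0,0,35,0,0,0],[-10,30,30,0,0,-3],[-13,37,0,0,0,-3],[-13,37,0,0,0,-3]]]' >/dev/null;python3 -m creep '[[[-13,37,0,0,0,-3],[-13,37,0,0,0,-3],[-13,37,0,0,0,-3],[-13,37,0,0,0,-3],[-13,37,0,0,0,-2]]]'>/dev/null;  python3 fix.py .429 .2005 .194 178.4
```

```text
t 12.82 mm [ -49.   146.2 -113.5] deg [0.47 0.9  1.45] F [ 0.6  0.  -0.1] open 0.0871
```

```bash
python3 -m creep '[[[-13,37,-5,0.5,0.9,1.4],[-13,37,-15,0,0,0],[-12,37,-20,0,0,0],[-10,27,-15,0,0,0],[0,0,0,0,0,0]]]' >/dev/null; python3 fix.py .429 .2005 .194 178.4; python3 - <<'E'
from h import *
I=viewer.read_camera("scene")
m=sil(I)
for c,s,z in(("brown",(349,259),.008),):
    p,a=blob(m,s);print(c,p,a,plane("scene",p,z+H[c]/2))
E
```

```text
t 13.23 mm [  3.3   1.3 -62.4] deg [-0.17  0.42 -0.12] F [-1.3 -0.6 -0.3] open 0.0871
brown [348.6937355  257.39675174] 431 [0.61490485 0.19150207]
```

```bash
python3 -m creep '[[[3,1,-10,0,0.4,0],[0,0,-14,0,0,0],[0,0,-10,0,0,0],[0,0,0,0,0,0]]]' >/dev/null; python3 fix.py .429 .2005 .194 178.4
```

```text
t 13.62 mm [ -4.    3.2 -29.7] deg [-0.21  0.45 -0.11] F [ 0.2 -0.1  0.2] open 0.0872
```

```bash
python3 -m creep '[[[-4,3,-12,0,0.4,0],[-0.5,1,-10,0,0,0],[-0.5,1,-6,0,0,0],[0,0,-2,0,0,0]]]' >/dev/null; python3 fix.py .429 .2005 .194 178.4; python3 -m creep '[[[0,0,-1,0,0,0],[0,0,-1,0,0,0],[0,0,-1,0,0,0],[0,0,-1,0,0,0],[0,0,0,0,0,0]]]' 1 20 >/dev/null; python3 fix.py .429 .2005 .194 178.4
```

```text
t 13.95 mm [-2.9  1.8 -0.3] deg [-0.26  0.29  0.29] F [-0.6 -0.2  0.8] open 0.0872
t 14.37 mm [-4.8  3.1  2.5] deg [-0.29  0.47  0.44] F [ 0.3 -0.5  0.6] open 0.0583
```

```bash
python3 -m creep '[[[-1,0,1,0,0,0],[-1,0,1,0,0,0]]]' >/dev/null; python3 fix.py .429 .2005 .194 178.4
```

```text
t 14.53 mm [-2.8  3.1  0.1] deg [-0.3   0.49  0.44] F [-1.   0.7 -0.5] open 0.0544
```

```bash
python3 -m creep '[[[0,0,10,0,0,0],[0,0,20,0,0,0],[0,0,25,0,0,0],[0,0,30,0,0,0],[8,-15,25,0,0,0]]]' >/dev/null; python3 fix.py .654 -.2065 .205 201.9;  python3 -m creep '[[[15,-28,2,0,0,2],[18,-34,0,0,0,2],[19,-35,1,0,0,2],[19,-35,1,0,0,2],[19,-35,1,0,0,2]]]' >/dev/null; python3 fix.py .654 -.2065 .205 201.9; python3 -m creep '[[[19,-35,1,0,0,3],[19,-35,1,0,0,3],[19,-35,1,0,0,3],[19,-35,0,0,0,2],[19,-35,0,0,0,0]]]' >/dev/null; python3 fix.py .654 -.2065 .205 201.9
```

```text
t 14.95 mm [ 218.5 -389.6  -98.2] deg [-0.05 -0.36 23.78] F [ 1.9 -0.4 -1.6] open 0.0545
t 15.37 mm [ 128.3 -221.4 -111.9] deg [-0.34  0.3  12.7 ] F [ 1.3 -0.1 -0.3] open 0.0547
t 15.78 mm [  31.5  -37.6 -116.2] deg [-0.41  0.28  0.98] F [ 2.2  0.4 -0.8] open 0.0547
```

```bash
python3 -m creep '[[[16,-20,-5,-0.4,0.3,0.9],[10,-12,-12,0,0,0],[4,-5,-18,0,0,0],[0,0,-18,0,0,0],[0,0,0,0,0,0]]]' >/dev/null; python3 fix.py .654 -.2065 .205 201.9
```

```text
t 16.2 mm [ -0.7  11.3 -60.9] deg [0.22 0.16 0.54] F [-1.3  0.7 -2.1] open 0.0545
```

```bash
python3 -m creep '[[[0,10,-12,0,0,0.5],[0,1,-16,0,0,0],[0,0,-10,0,0,0],[0,0,0,0,0,0]]]' >/dev/null; python3 fix.py .654 -.2065 .205 201.9
```

```text
t 16.53 mm [ -0.4  -0.5 -23.3] deg [0.2  0.12 0.01] F [-0.4 -0.1 -1.3] open 0.0546
```

```bash
python3 -m creep '[[[0,-1,-8,0,0,0],[0,-1,-7,0,0,0],[0,0,-3,0,0,0],[0,0,-1,0,0,0]]]' >/dev/null; python3 fix.py .654 -.2065 .205 201.9;python3 - <<'E'
from h import *
I=viewer.read_camera("scene")
cv2.imwrite("pics/pl3.png",cv2.resize(I[190:310,110:254],(720,600),interpolation=2))
E
```

```text
t 16.87 mm [-1.   1.4 -6. ] deg [ 0.29  0.32 -0.03] F [ 0.  -0.9  0.1] open 0.055
```

View pics/pl3.png

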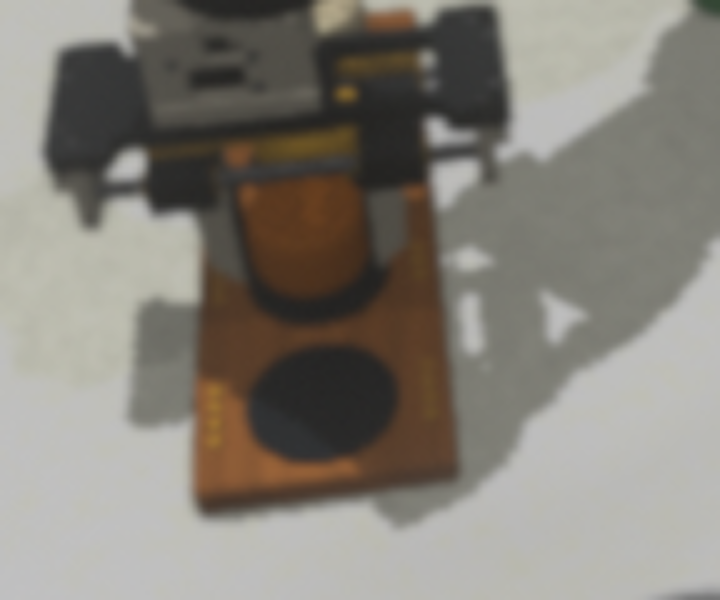

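Orange sits centred over disc 3 at (310,240). I'll lower it in small steps.

```bash
python3 -m creep '[[[-1,1,-2,0.3,0.3,0],[0,0,-1.5,0,0,0],[0,0,-1,0,0,0]]]' >/dev/null; python3 fix.py .654 -.2065 .205 201.9; python3 -m creep '[[[0,0,-1.5,0,0,0],[0,0,-1,0,0,0]]]' >/dev/null; python3 fix.py .654 -.2065 .205 201.9
```

```text
t 17.17 mm [-0.2  0.7 -2.4] deg [ 0.01  0.09 -0.02] F [-0.4 -0.3 -0.5] open 0.0547
t 17.33 mm [-0.3  0.8 -0.1] deg [ 0.03  0.13 -0.01] F [-1.1 -0.1 -1.1] open 0.0545
```

```bash
python3 -m creep '[[[0,0,-1,0,0,0],[0,0,-1,0,0,0]]]' >/dev/null; python3 fix.py .654 -.2065 .205 201.9;
```

```text
t 17.5 mm [-0.3  0.9  0.9] deg [ 0.04  0.15 -0.02] F [-4.5  1.5 11.3] open 0.0547
```

```bash
python3 -m creep '[[[0,0,0,0,0,0],[0,0,0,0,0,0],[0,0,0,0,0,0],[0,0,0,0,0,0],[0,0,5,0,0,0]]]' -0.9 20 >/dev/null; python3 -m creep '[[[0,0,20,0,0,0],[0,0,35,0,0,0],[-3,30,30,0,0,-3],[-4,37,0,0,0,-3],[-4,37,0,0,0,-3]]]' >/dev/null;python3 -m creep '[[[-4,37,0,0,0,-3],[-4,37,0,0,0,-3],[-4,37,0,0,0,-3],[-4,37,0,0,0,-3],[-4,37,0,0,0,-2]]]'>/dev/null;  python3 fix.py .616 .191 .193 178.4
```

```text
t 18.75 mm [  -4.4  107.6 -109.2] deg [0.22 0.61 1.34] F [ 0.6  0.2 -0.4] open 0.0872
```

```bash
python3 -m creep '[[[-2,37,-5,0.2,0.6,1.3],[-2,33,-15,0,0,0],[0,24,-20,0,0,0],[0,8,-15,0,0,0],[0,0,0,0,0,0]]]' >/dev/null; python3 fix.py .616 .191 .193 178.4
```

```text
t 19.17 mm [  2.4  -8.2 -56.8] deg [-0.16  0.39 -0.37] F [-1.2 -0.6 -0.2] open 0.0872
```

```bash
python3 -m creep '[[[2,-8,-6,0,0.4,-0.4],[0,0,-14,0,0,0],[0,0,-8,0,0,0],[0,0,0,0,0,0]]]' >/dev/null; python3 fix.py .616 .191 .193 178.4
```

```text
t 19.5 mm [ -0.9   2.9 -30.1] deg [-0.13  0.11  0.08] F [-0.9  0.3 -1.3] open 0.0873
```

```bash
python3 -m creep '[[[-1,3,-12,0,0,0],[-1,0.5,-10,0,0,0],[-0.5,0.5,-6,0,0,0],[-0.5,0,-2,0,0,0]]]' >/dev/null; python3 fix.py .616 .191 .193 178.4; python3 -m creep '[[[-0.5,0,-1,0,0,0],[-0.5,0,0,0,0,0],[-0.5,0,0,0,0,0],[-0.5,0,0,0,0,0],[-0.5,0,0,0,0,0]]]' 1 20 >/dev/null; python3 fix.py .616 .191 .193 178.4;  python3 -m creep '[[[0,0,0,0,0,0],[0,0,0,0,0,0]]]' >/dev/null;python3 fix.py .616 .191 .193 178.4;
```

```text
t 19.83 mm [ 0.8  2.2 -0. ] deg [-0.14  0.31  0.36] F [ 0.   0.2 -0.6] open 0.0873
t 20.25 mm [3.5 2.2 1.3] deg [-0.14  0.3   0.36] F [-0.2  0.2  0.4] open 0.0582
t 20.42 mm [3.5 2.  0.7] deg [-0.15  0.35  0.34] F [0.  0.5 0.1] open 0.0515
```

```bash
python3 -m creep '[[[0,0,10,0,0,0],[0,0,20,0,0,0],[0,0,25,0,0,0],[0,0,30,0,0,0],[5,-15,25,0,0,0]]]' >/dev/null; python3 fix.py .72 -.1805 .204 201.9;  python3 -m creep '[[[8,-28,2,0,0,2],[10,-35,0,0,0,2],[10,-36,1,0,0,2],[10,-36,1,0,0,2],[10,-36,1,0,0,2]]]' >/dev/null; python3 fix.py .72 -.1805 .204 201.9; python3 -m creep '[[[11,-36,1,0,0,3],[11,-36,1,0,0,3],[11,-36,1,0,0,3],[11,-34,0,0,0,2],[8,-20,0,0,0,0]]]' >/dev/null; python3 fix.py .72 -.1805 .204 201.9
```

```text
t 20.83 mm [ 105.7 -356.1  -97.8] deg [ 0.04 -0.46 23.7 ] F [ 0.6  0.2 -0.6] open 0.0512
t 21.25 mm [  57.1 -185.7 -117.6] deg [-0.31  0.54 12.64] F [ 1.3  0.8 -0.9] open 0.052
t 21.67 mm [   4.8  -12.3 -127. ] deg [-0.24  0.81  1.08] F [ 0.2 -0.1 -1.4] open 0.0516
```

```bash
python3 -m creep '[[[2,-5,-5,-0.2,0.8,1],[0,0,-15,0,0,0],[0,0,-22,0,0,0],[0,0,-22,0,0,0],[0,0,0,0,0,0]]]' >/dev/null; python3 fix.py .72 -.1805 .204 201.9
```

```text
t 22.08 mm [  3.3  -1.  -64.2] deg [0.14 0.14 0.35] F [-0.2  0.1 -1.3] open 0.0515
```

```bash
python3 -m creep '[[[3,-1,-14,0,0,0.3],[0,0,-16,0,0,0],[0,0,-10,0,0,0],[0,0,0,0,0,0]]]' >/dev/null; python3 fix.py .72 -.1805 .204 201.9
```

```text
t 22.42 mm [ -0.6  -2.8 -24.9] deg [ 0.17  0.23 -0.23] F [-0.3  1.  -1.6] open 0.0516
```

```bash
python3 -m creep '[[[-1,-3,-8,0,0,0],[0,0,-7,0,0,0],[0,0,-4,0,0,0],[0,0,-1,0,0,0]]]' >/dev/null; python3 fix.py .72 -.1805 .204 201.9;python3 - <<'E'
from h import *
I=viewer.read_camera("scene")
cv2.imwrite("pics/pl4.png",cv2.resize(I[200:320,110:254],(720,600),interpolation=2))
E
```

```text
t 22.75 mm [-0.4 -0.3 -6. ] deg [ 0.24  0.42 -0.33] F [ 0.5  0.5 -0.3] open 0.0514
```

View pics/pl4.png

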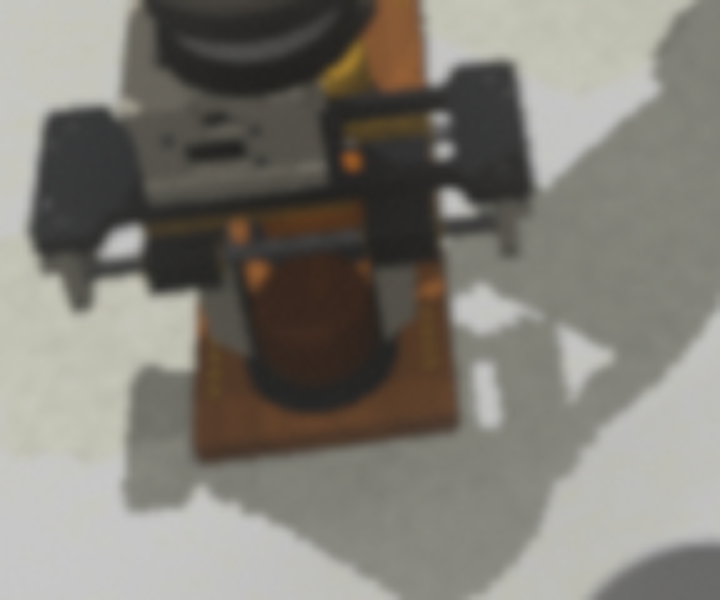

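Brown is over disc 4 at (315,320). I'll lower it.

```bash
python3 -m creep '[[[0,0,-2,0.2,0.4,0],[0,0,-1.5,0,0,0],[0,0,-1,0,0,0]]]' >/dev/null; python3 fix.py .72 -.1805 .204 201.9; python3 -m creep '[[[0,0,-1,0,0,0],[0,0,-1,0,0,0]]]' >/dev/null; python3 fix.py .72 -.1805 .204 201.9
```

```text
t 23.05 mm [-0.7 -0.1 -2.7] deg [ 0.07  0.12 -0.32] F [ 0.5  0.7 -0.6] open 0.0517
t 23.22 mm [-0.9 -0.  -1. ] deg [ 0.08  0.16 -0.32] F [ 0.3  1.2 -0.9] open 0.0517
```

```bash
python3 -m creep '[[[0,0,-1,0,0,0],[0,0,-1,0,0,0]]]' >/dev/null; python3 fix.py .72 -.1805 .204 201.9
```

```text
t 23.38 mm [-0.9  0.  -0.1] deg [ 0.09  0.19 -0.32] F [-5.9  1.7  8.7] open 0.0516
```

```bash
python3 -m creep '[[[0,0,0,0,0,0],[0,0,0,0,0,0],[0,0,0,0,0,0],[0,0,0,0,0,0],[0,0,5,0,0,0]]]' -0.9 20 >/dev/null; python3 -m creep '[[[0,0,20,0,0,0],[0,0,35,0,0,0],[-10,30,30,0,0,-3],[-13,37,5,0,0,-3],[-13,37,5,0,0,-3]]]' >/dev/null;python3 -m creep '[[[-13,37,5,0,0,-3],[-13,37,5,0,0,-3],[-13,37,5,0,0,-3],[-13,37,5,0,0,0],[-13,37,5,0,0,0]]]'>/dev/null; python3 -m creep '[[[-13,37,0,0,0,0],[-13,37,0,0,0,0],[-10,20,0,0,0,0],[0,0,0,0,0,0]]]'
cat > chk.py <<'E'
from h import *
I={n:viewer.read_camera(n) for n in("top","scene")}
D=dict(ivory=(.506,-.2664),straw=(.578,-.2375),orange=(.651,-.208),brown=(.723,-.179))
import sys
S=dict(top=dict(ivory=(331,190),straw=(321,165),orange=(310,140),brown=(300,116)),scene=dict(ivory=(172,194),straw=(173,214),orange=(173,237),brown=(174,263)))
for n in I: # round objects: convex blobs by colour
  for c in H:
    p,a=blob(cmask(I[n],c),S[n][c],12)
    if p is not None:
        w=plane(n,p,.02+H[c]*.8);print(n,c,np.round(p,1),a,np.round((w-D[c])*1e3,1))
a=cv2.resize(I["top"][90:220,270:370],(400,520),interpolation=2);b=cv2.resize(I["scene"][165:295,125:225],(400,520),interpolation=2)
cv2.imwrite("pics/final.png",np.hstack([a,b]));cv2.imwrite("pics/final2.png",np.hstack([I["top"][:,:260],I["scene"]]))
E
python3 chk.py
```

```text
time: 24.97
tool_pos: [0.573, 0.2143, 0.3398]
tool_rot: [3.141, 0.014, -3.092]
contact_force: [0.1, -0.4, 0.2]
opening: 0.0873
top ivory [334.1 187.9] 345 [ 1.5 -2.1]
top straw [323.1 162.3] 294 [ 1.1 -1.7]
top brown [303. 122.] 1 [-27.5  -5.3]
scene ivory [172.5 202. ] 2 [37.  19.9]
scene straw [170.9 211.6] 343 [-1.7 -0.4]
scene orange [174.  243.8] 2254 [23.7 15.3]
scene brown [173.  264.2] 1353 [6.3 4.3]
```

View pics/final.png

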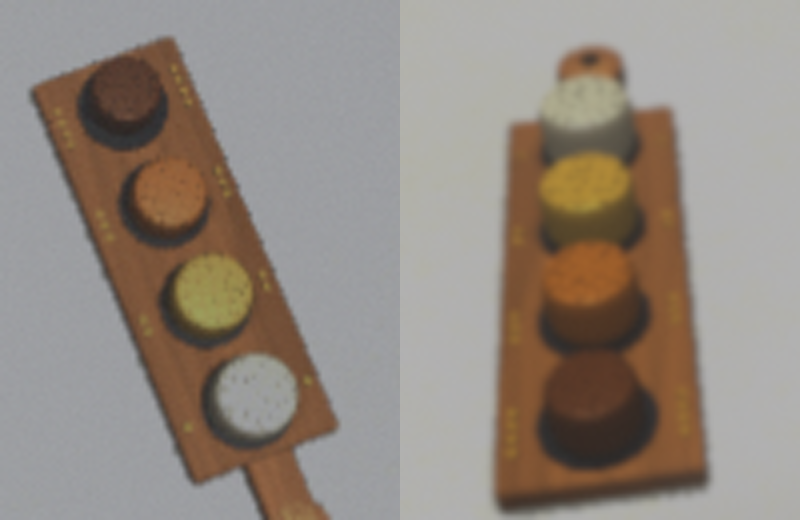

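View pics/final2.png

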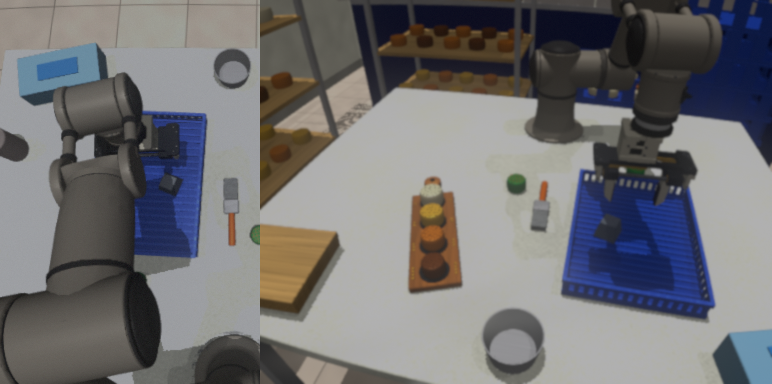

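All four stand upright in order, and the ash cheese and brush are unmoved. The colour masks merged orange and brown with the board, so I'll cast their hand-read top-face centres, orange at (312.5,138.3) and brown at (301.8,112.5). I'll hand in if the offsets are small.

```bash
python3 - <<'E'
from h import *
ok=True
for px,z,d in(((312.5,138.25),.056,(.651,-.208)),((301.75,112.5),.054,(.723,-.179)),((333.6,188.5),.060,(.506,-.2664)),((322.8,163.2),.058,(.578,-.2375))):
    e=(plane("top",px,z)-d)*1e3;print(e);ok&=np.hypot(*e)<8
if ok: print("handing in",robot.hand_in())
E
```

```text
[-5.20079266 -1.42061819]
[-1.93644548 -1.07881803]
[-1.63108033  1.05413607]
[-3.26407412  0.55452714]
the job is handed in; nothing more can be done
handing in None
```

All four cheeses are on their discs in order of age, with ivory next to the handle, then straw, orange and brown. I handed the job in at about 25 s of the 93 s allowed; no verdict was reported.

- **Centring:** my last check put each cheese within about 6 mm of its disc centre, against a limit of 12 mm. The estimates were ivory 1.9 mm, straw 3.3 mm, orange 5.4 mm and brown 2.2 mm. These came from top-face centres I read by eye in the top picture, so they are good to a few millimetres.
- **Failed check:** the colour-mask check worked for ivory in the top view (2.6 mm) and for straw in both views (about 2 mm). It failed for orange and brown because those masks merged with the board or found nothing, and for ivory in the scene view.
- **Set-down:** the highest wrist force I read at touchdown was about 17 N, and every cheese was on its disc before the fingers opened.
- **Upright and bystanders:** in the final pictures all four look upright, the ash cheese and brush look unmoved, and the green look-alikes were left alone. I judged these by eye and did not measure tilt or movement.
- **Arm:** it was clear of everything, holding about 340 mm above the table over the tray.

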